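# Slide a nose-heavy impeller kit tray across a gap and press it into its dock

### The arm

A 7-joint arm with a two-finger parallel gripper is mounted at the origin on the work surface; the furniture and walls round the work are solid. World frame = base frame: x ahead of the robot, y to its left, z up, the work surface at z = 0. Lengths are in m, angles in rad, forces in N, time in s.
With the tool pointing down it reaches from about 0.425 to 0.925 m from the base axis. Payload 6.8 kg.
Tool frame: the origin (TCP) lies midway between the tips of the shut fingers; the grasp point (between the pads) lies 19 mm behind it; z points along the fingers, y is the line along which they close (so a half turn about z gives the same grasp; the last joint's range is limited). The gripper opens to 85 mm and grips with 20 to 120 N. Pads are 22 mm wide; open, the fingers measure 114 mm over their backs; the gripper's body (76 mm by 85 mm) begins 54 mm behind the grasp point. The pads swing forward as they close: fully open they stand 13 mm farther back than shut.
Start: joints at [1.179, 0.477, 0.022, 1.555, -0.011, 1.109, -0.083], TCP at [0.189, -0.648, 0.231] pointing down, gripper open.
Joint ranges: [-2.96, 2.96], [-0.34, 2.1], [-1.41, 1.46], [0.24, 2.44], [-1.37, 4.51], [0.17, 1.92], [-2.96, 2.96]. Speed limits (rad/s): [2.39, 2.39, 3.14, 3.14, 3.14, 3.14, 3.14].

### API

Orientations are given as a unit quaternion [w, x, y, z].
In Python, from station import * gives the robot as it stands. The module is installed in compiled form; this text tells all that it offers.
- The arm moves only by the shell command python3 -m jog 'ROWS' [OPENING] [FORCE]. ROWS is JSON, a list of rows, each an object of numbers: "x", "y", "z": the shift along the tool's x, y, z in m; "ax", "ay", "az": the turn, a rotation vector about the tool's x, y, z in rad. In form: [{"x": .., "y": .., "z": .., "ax": .., "ay": .., "az": ..}, ...]. A call has 1 to 12 rows; each row is the pose to reach, as a shift and turn from the pose commanded when the call began, along the tool's axes at that moment; what a row does not reach only later rows make up. A row lasts 1/10 s, in which the tool goes at most 50 mm and 8.59 degrees, less where a joint would pass 70% of its speed; a pose out of reach is approached as far as the arm can. A call with a gripper value outside its range is refused whole. OPENING is the opening, from 0 (shut) to 1 (fully open), set as the call begins (- or left out, the last holds). The fingers move at their own pace and stop on an object; FORCE is the grip in N (left out, the last holds). Time passes only in rows, so rows that repeat a pose let the fingers close. It gives the time, the measured TCP pose, the force, the opening and the grip force at its end, in the units of the state.
- get_obs(): the state, without advancing time (a new reading comes with each control period).
- read_camera(name): name is "scene" or "top"; returns the picture (420x560x3 uint8, red, green, blue); there is no depth.
- camera_params(name): a dict with "K" (3x3 intrinsics, pixels), "origin" and "attitude" of the camera in the world. Camera axes: x right, y up, looking along -z (the intrinsics and any distortion apply to the point x, -y, -z); pixel columns grow to the right and rows downward; lengths in m; the calibration is good to about 2 mm. A picture is of the moment at which its call begins. camera_params takes no time and is no camera call.
- hand_in(): hands the job in; it is judged then, once.
The state is a dict: "t": time; "q": joint angles; "joint_vel": joint speeds; "joint_torque": joint torques, N m; "eef_pos": TCP position; "tool_rot": TCP orientation; "contact_force": force on the tool from outside, world axes, zero at the start; "torque": the same for the moment, N m; "gripper_width": opening from 0.0 (shut) to 1.0 (fully open); "grasp_force": force on a finger pad.
Only numpy, scipy, OpenCV 4.12 (cv2) and the standard library are available. Lean on these libraries where they do the work, as an engineer would, in place of code of your own. Each camera call takes 0.05 s, during which the arm holds its last target. There are 200 camera calls.

### The job

Take the kit tray by its orange handle and slide it along the green stand, across the open gap and onto the blue dock, holding its tail down so that the heavy nose never sags into the gap; do not lift the tray. The end stop of the dock can be anywhere along its slot, so feel for it: push on gently until the nose bar has snapped past the sprung roller and the tray sits hard against the stop, never pressing with more than about 25 N. Then let go; leave the impellers and the seal in the tray and the things round about where they are.

Things in the scene. Friction and masses are not known exactly. Their poses are not given: they have to be found in the camera images.
- tray: Aluminium kit tray, 200 long (its x) x 120 wide (y), rim 20 high. Origin: middle of its underside. +x is the nose, the handle is at the tail (-x). It stands on the stand, nose toward the dock, 5 to 25 short of the exit edge. With its load it weighs 0.7 to 1 kg and balances 75 to 90 behind the nose face: pushed without being held down it tips into the gap.
- tray_grip (a point): Centre of the orange grip bar at the tail: 12 thick (tray x), 100 long (tray y), 18 high; 104 behind and 62 above the tray's origin, axes as the tray's. Carried by two posts 80 apart; free 70 before it and 30 below it (tail wall 20 high, load at most 50 high and further forward), so it can be pinched across its thickness from above, between the posts.
- tray_nose (a point): Middle of the tray's nose face, at the height of the underside (100 ahead of the tray's origin). The underside is turned up 4 over the last 16. In front of it the nose carries a round steel striker bar, diameter 10, along the tray's y, 24 ahead of the nose face and 14 above the underside.
- stand: Green loading stand, fixed. Flat deck 205 long, 150 wide, top at z = 0.060, with side guides 16 high, 127 apart. Origin: on the bench under the middle of its exit edge; +x is toward the dock (the deck lies at x -205 to 0). In line with the dock to about 2 mm and 0.012 rad. The open gap between the two decks is 105 to 120.
- dock: Blue dock, fixed. Flat deck 360 long, 150 wide, top at z = 0.060, lead-in bent down 6 over the 14 before its edge; side guides 16 high, 127 apart, flared at the entry. Origin: on the bench under the middle of the entry edge; +x is the way of travel. Its end stop is clamped anywhere in a slot and not measured: it stops the nose face 205 to 265 past the entry edge, and stands 72 above the deck.
- catch (a joint): Lift in metres of the sprung roller (diameter 16) on the end stop, above the striker bar's way. 0 when free. In the last 22 mm the tray must lift it to 0.006, which takes 7 to 13 N of push; then it drops behind the bar and draws the tray with about 5 N against the stop, reading about 0.002. A tray left short of that crest does not stay in.
- impeller_low: Lower of two pale cast impellers, diameter 103, 22 high, stacked loose in the nose compartment of the tray; origin: centre of its underside.
- impeller_top: Upper impeller of the stack, the same size; origin: centre of its underside.
- seal: Black and white seal ring, diameter 62, 20 high, loose in the tail compartment of the tray; origin: centre of its underside.
- grease: Bystander: grease tub with red lid, diameter 70, 64 high, beyond the gap. Origin: centre of its underside. To its left, beyond the stand, stands a bench vice (x above 0.62, some 0.2 m tall).
- threadlock_bottle: Bystander: small red bottle with black nozzle, diameter 30, 100 high, beyond the dock. Origin: centre of its underside. Solid furniture near it: the pump with its blue valve (x 0.43 to 0.8, y -0.1 to -0.75, some 0.45 m tall), so pass on the robot's side of it.
Things that resemble listed ones, but are neither listed nor needed, are in the scene too. Leave any red look-alike of the seal alone.

How it is judged:
By the outcome, as a careful person would: the job done as asked, in the order asked, and still so for the second after the job is handed in, with the robot touching nothing.
It also fails if it takes over 64 s, if anything falls off the work surface, if the arm or the gripper's body presses on something with over 40 N, if the wrist force passes 120 N, or if a joint passes its speed limit or range.

## Working session

There is one attempt and no reset: what is moved stays moved. The work goes in short steps, Python scripts to look and compute and a shell command to move; the robot and the scene stay as the last step left them, time stands still between calls to the robot, and variables do not carry over. Pictures are saved under pics/ and viewed, at most 10 in all, crops included, and the job is handed in when it is done.

```bash
mkdir -p pics
python3 - <<'E'
from station import *
import cv2,numpy as np
for n in ("scene","top"):
    im=read_camera(n); cv2.imwrite(f"pics/{n}0.png",im[:,:,::-1]); print(n,camera_params(n))
o=get_obs(); print(o["t"],o["eef_pos"],o["tool_rot"],o["contact_force"])
E
```

```text
scene {'K': array([[382.64362004,   0.        , 285.22065163],
       [  0.        , 382.64362004, 210.09074477],
       [  0.        ,   0.        ,   1.        ]]), 'origin': array([ 0.23103806, -0.48265336,  0.62652057]), 'attitude': array([ 0.87280925,  0.4224896 , -0.11677236, -0.21464101])}
top {'K': array([[432.90557441,   0.        , 284.09602499],
       [  0.        , 432.90557441, 214.4635248 ],
       [  0.        ,   0.        ,   1.        ]]), 'origin': array([0.4204313 , 0.08066458, 1.12746351]), 'attitude': array([ 0.71448423,  0.04942144, -0.03684264, -0.69693072])}
0.1 [ 0.18886147 -0.64747061  0.23040553] [-8.36354428e-04  9.89946427e-01  1.41440235e-01 -1.77191788e-04] [-0.60955681  0.30547685  0.30072772]
```

View pics/scene0.png

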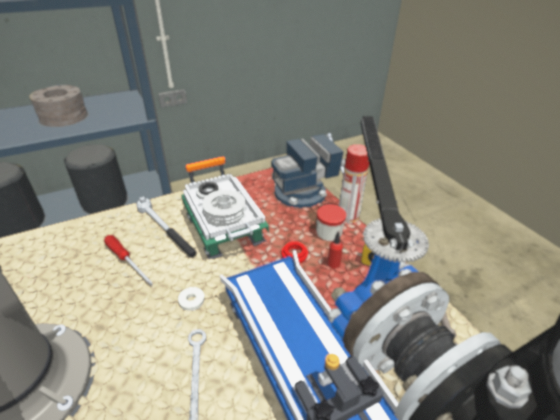

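View pics/top0.png

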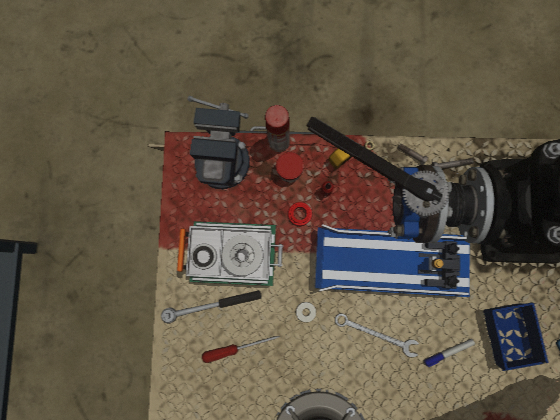

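The scene view shows the orange grip at about (206,164), the tray on the stand, the dock at (300,330) and the pump on the right. In the top view the grip is at (182,252), the tray at (230,254), the dock spans columns 317–470 with its stop at about (440,262), and travel is to the right (world −y).

```bash
cat > h.py <<'E'
from station import *
import cv2,numpy as np
from scipy.spatial.transform import Rotation as R
def ray(n,uv):
    p=camera_params(n);K=p["K"];q=p["attitude"];M=R.from_quat([q[1],q[2],q[3],q[0]]).as_matrix()
    d=np.linalg.inv(K)@[uv[0],uv[1],1];return p["origin"],M@(d*[1,-1,-1])
def onz(n,uv,z):
    o,d=ray(n,uv);return o+d*(z-o[2])/d[2]
def two(a,b):
    (o1,d1),(o2,d2)=ray("scene",a),ray("top",b);s=np.linalg.lstsq(np.c_[d1,-d2],o2-o1,rcond=None)[0]
    p,q=o1+s[0]*d1,o2+s[1]*d2;return (p+q)/2,np.linalg.norm(p-q)
def blob(im,lo,hi,box):
    m=cv2.inRange(cv2.cvtColor(im,cv2.COLOR_RGB2HSV),np.array(lo),np.array(hi));k=np.zeros_like(m);x0,y0,x1,y1=box
    k[y0:y1,x0:x1]=m[y0:y1,x0:x1];return k
def big(m): return max(cv2.findContours(m,cv2.RETR_EXTERNAL,cv2.CHAIN_APPROX_NONE)[0],key=cv2.contourArea)
E
python3 - <<'E'
from h import *
np.set_printoptions(precision=4,suppress=True)
S=cv2.imread("pics/scene0.png")[:,:,::-1].copy();T=cv2.imread("pics/top0.png")[:,:,::-1].copy()
a=cv2.minAreaRect(big(blob(S,(5,150,120),(20,255,255),(170,140,240,190))))
b=cv2.minAreaRect(big(blob(T,(5,150,100),(20,255,255),(165,220,200,285))))
print(a,b); print("grip 2view",two(a[0],b[0]))
bp=cv2.boxPoints(b); print("bar corners z=.131\n",np.array([onz("top",p,.131) for p in bp]))
# dock stripes
m=blob(T,(0,0,130),(180,60,255),(322,232,425,296))
for c in cv2.findContours(m,cv2.RETR_EXTERNAL,cv2.CHAIN_APPROX_NONE)[0]:
    if cv2.contourArea(c)>100:
        r=cv2.boxPoints(cv2.minAreaRect(c));print("stripe",cv2.contourArea(c));print(np.array([onz("top",p,.06) for p in r])[:,:2])
m=blob(T,(100,100,40),(125,255,255),(310,225,475,302));r=cv2.boxPoints(cv2.minAreaRect(cv2.convexHull(np.vstack([c for c in cv2.findContours(m,0,1)[0] if cv2.contourArea(c)>20]))))
print("dock px",r);print(np.array([onz("top",p,.06) for p in r])[:,:2])
m=blob(T,(60,80,20),(90,255,255),(175,215,285,295));r=cv2.boxPoints(cv2.minAreaRect(np.vstack([c for c in cv2.findContours(m,0,1)[0] if cv2.contourArea(c)>5])))
print("stand",np.array([onz("top",p,.06) for p in r])[:,:2])
v=np.hstack([cv2.resize(T[205:305,165:325],None,fx=5,fy=5,interpolation=2)]);cv2.imwrite("pics/crop1.png",v[:,:,::-1])
E
```

```text
((205.15591430664062, 163.69058227539062), (7.5832672119140625, 39.269371032714844), 77.27564239501953) ((180.5, 249.5), (43.0, 7.0), 90.0)
grip 2view (array([0.4563, 0.3391, 0.1211]), np.float64(0.0010693956241475892))
bar corners z=.131
 [[0.5049 0.3476 0.131 ]
 [0.5053 0.3313 0.131 ]
 [0.4065 0.326  0.131 ]
 [0.4061 0.3421 0.131 ]]
stripe 110.0
[[ 0.3685  0.0046]
 [ 0.3811  0.0046]
 [ 0.3848 -0.2422]
 [ 0.3724 -0.2418]]
stripe 788.0
[[ 0.3968  0.0061]
 [ 0.4183  0.0052]
 [ 0.4108 -0.2428]
 [ 0.3894 -0.2413]]
stripe 752.0
[[ 0.4768  0.0023]
 [ 0.4984  0.0014]
 [ 0.4906 -0.2446]
 [ 0.4691 -0.2431]]
dock px [[313.9862 287.742 ]
 [317.8983 219.2799]
 [471.6534 228.0659]
 [467.7413 296.5281]]
[[ 0.3734  0.0241]
 [ 0.5411  0.0173]
 [ 0.5285 -0.3604]
 [ 0.3624 -0.3466]]
stand [[0.3782 0.1533]
 [0.5252 0.148 ]
 [0.5241 0.1216]
 [0.3772 0.1274]]
```

View pics/crop1.png

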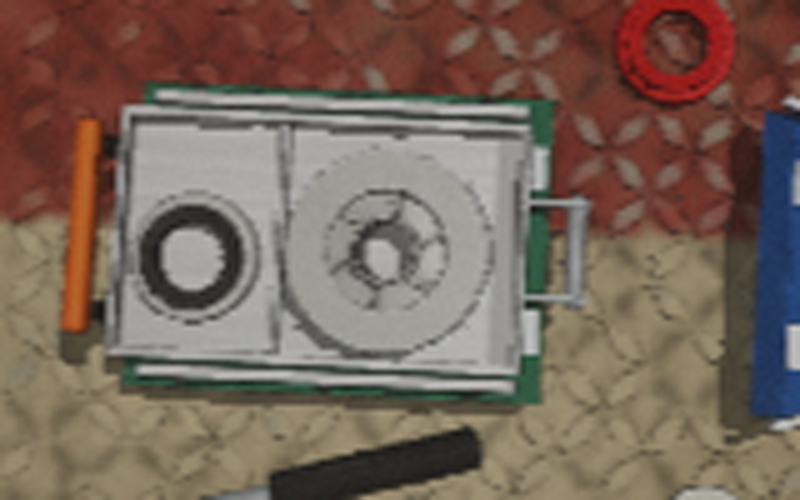

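The crop shows the loaded tray square on the stand, the grip bar running from crop (88,122) to (74,330), and the tray edge just short of the stand exit. The two-view fix puts the grip at (0.456, 0.339, 0.121), which matches the nominal 0.122 height. The dock axis runs along (−0.030, −1). I'll start moving on the robot's side of the pump.

```bash
python3 -m jog '[{"x":0.02,"y":-0.03,"z":-0.01},{"x":0.045,"y":-0.065,"z":-0.02},{"x":0.07,"y":-0.1,"z":-0.02},{"x":0.09,"y":-0.135,"z":-0.02},{"x":0.115,"y":-0.17,"z":-0.02},{"x":0.14,"y":-0.205,"z":-0.02},{"x":0.16,"y":-0.24,"z":-0.02},{"x":0.183,"y":-0.27,"z":-0.02},{"x":0.183,"y":-0.27,"z":-0.02}]' 1
python3 - <<'E'
from h import *
o=get_obs();print(o["q"],o["eef_pos"],o["tool_rot"])
T=cv2.imread("pics/top0.png")[:,:,::-1].copy()
P=lambda u,v,z:onz("top",(165+u/5,205+v/5),z)[:2]
for n,a,b,z in(("bar",(81,122),(67,330),.131),("barR",(97,122),(83,330),.131),("tail",(122,108),(108,352),.08),("nose",(528,130),(520,372),.08),("left",(122,108),(528,130),.08),("right",(108,352),(520,372),.08),("exit",(552,105),(538,400),.06),("dockentry",(768,112),(755,415),.057)): print(n,P(*a,z),P(*b,z))
E
```

```text
[ 1.17887702  0.4777456   0.02232855  1.55634849 -0.01150557  1.10933627
 -0.08311707] [ 0.18886147 -0.64747061  0.23040553] [-8.36354428e-04  9.89946427e-01  1.41440235e-01 -1.77191788e-04]
bar [0.50188643 0.33764951] [0.40617837 0.33883276]
barR [0.50206843 0.33020323] [0.4063697  0.33147244]
tail [0.5133888  0.33110893] [0.39548031 0.33166288]
nose [0.50748713 0.13271871] [0.3911816 0.1331033]
left [0.5133888  0.33110893] [0.50748713 0.13271871]
right [0.39548031 0.33166288] [0.3911816 0.1331033]
exit [0.52185737 0.1221856 ] [0.37735929 0.12492186]
dockentry [0.52126258 0.01507852] [0.37282281 0.01901186]validation failed for argument at $[0]...
```

```bash
python3 -m jog '[{"x":0.02,"y":-0.03,"z":-0.01,"ax":0,"ay":0,"az":0},{"x":0.045,"y":-0.065,"z":-0.02,"ax":0,"ay":0,"az":0},{"x":0.07,"y":-0.1,"z":-0.02,"ax":0,"ay":0,"az":0},{"x":0.09,"y":-0.135,"z":-0.02,"ax":0,"ay":0,"az":0},{"x":0.115,"y":-0.17,"z":-0.02,"ax":0,"ay":0,"az":0},{"x":0.14,"y":-0.205,"z":-0.02,"ax":0,"ay":0,"az":0},{"x":0.16,"y":-0.24,"z":-0.02,"ax":0,"ay":0,"az":0},{"x":0.183,"y":-0.27,"z":-0.02,"ax":0,"ay":0,"az":0},{"x":0.183,"y":-0.27,"z":-0.02,"ax":0,"ay":0,"az":0}]' 1
python3 - <<'E'
from h import *
o=get_obs();print(o["q"],o["eef_pos"],o["tool_rot"])
E
```

```text
t: 1.0
eef_pos: [0.2908, -0.333, 0.2512]
tool_rot: [-0.001, 0.989, 0.145, 0.0]
contact_force: [-0.2, -0.2, 0.6]
gripper_width: 1.0
grasp_force: 0.0
[ 0.85340572  0.07542897 -0.14788437  2.05071404  0.01177756  1.0172374
 -0.5802971 ] [ 0.29076772 -0.33302381  0.25118011] [-7.09752365e-04  9.89450294e-01  1.44870985e-01  9.95634701e-05]
```

```bash
python3 -m jog '[{"x":0.038,"y":-0.032,"z":0,"ax":0,"ay":0,"az":0.1},{"x":0.075,"y":-0.064,"z":0,"ax":0,"ay":0,"az":0.2},{"x":0.1,"y":-0.09,"z":0,"ax":0,"ay":0,"az":0.3},{"x":0.121,"y":-0.113,"z":0,"ax":0,"ay":0,"az":0.3},{"x":0.142,"y":-0.148,"z":0,"ax":0,"ay":0,"az":0.3},{"x":0.17,"y":-0.192,"z":0,"ax":0,"ay":0,"az":0.3},{"x":0.188,"y":-0.224,"z":0,"ax":0,"ay":0,"az":0.3},{"x":0.206,"y":-0.255,"z":0,"ax":0,"ay":0,"az":0.3},{"x":0.22,"y":-0.29,"z":0,"ax":0,"ay":0,"az":0.3},{"x":0.234,"y":-0.33,"z":0,"ax":0,"ay":0,"az":0.3},{"x":0.234,"y":-0.33,"z":0,"ax":0,"ay":0,"az":0.3}]'
python3 - <<'E'
from h import *
o=get_obs();print(o["q"],o["eef_pos"],o["tool_rot"])
E
```

```text
t: 2.1
eef_pos: [0.4218, 0.0497, 0.2517]
tool_rot: [-0.001, 1.0, -0.004, 0.001]
contact_force: [-0.5, -0.1, 0.4]
gripper_width: 1.004
grasp_force: 0.0
[ 0.30434124  0.07306352 -0.58460173  2.06157802  0.04509754  1.01782941
 -1.88204581] [0.42179415 0.04973927 0.2516635 ] [-1.15752937e-03  9.99989971e-01 -4.29311610e-03  5.35631938e-04]
```

```bash
python3 -m jog '[{"x":0.005,"y":-0.04,"z":0,"ax":0,"ay":0,"az":0.015},{"x":0.01,"y":-0.08,"z":0,"ax":0,"ay":0,"az":0.015},{"x":0.015,"y":-0.12,"z":0,"ax":0,"ay":0,"az":0.015},{"x":0.02,"y":-0.16,"z":0,"ax":0,"ay":0,"az":0.015},{"x":0.025,"y":-0.2,"z":0,"ax":0,"ay":0,"az":0.015},{"x":0.03,"y":-0.24,"z":0,"ax":0,"ay":0,"az":0.015},{"x":0.031,"y":-0.27,"z":0.02,"ax":0,"ay":0,"az":0.015},{"x":0.031,"y":-0.287,"z":0.04,"ax":0,"ay":0,"az":0.015},{"x":0.031,"y":-0.287,"z":0.07,"ax":0,"ay":0,"az":0.015},{"x":0.031,"y":-0.287,"z":0.09,"ax":0,"ay":0,"az":0.015},{"x":0.031,"y":-0.287,"z":0.09,"ax":0,"ay":0,"az":0.015}]'
python3 - <<'E'
from h import *
o=get_obs();print(o["q"],o["eef_pos"],o["tool_rot"])
im=read_camera("scene");cv2.imwrite("pics/s1.png",cv2.resize(im[100:280,130:330],None,fx=4,fy=3.3)[:,:,::-1])
E
```

```text
t: 3.2
eef_pos: [0.4563, 0.3286, 0.158]
tool_rot: [0.002, 1.0, -0.016, -0.002]
contact_force: [0.1, -0.2, -0.0]
gripper_width: 0.998
grasp_force: 0.0
[-0.21098163  0.46235889 -0.67206798  1.85886673  0.34817088  0.94709229
 -2.64323679] [0.45629192 0.32862381 0.15796724] [ 0.0021146   0.99986735 -0.01596878 -0.00241049]
```

View pics/s1.png

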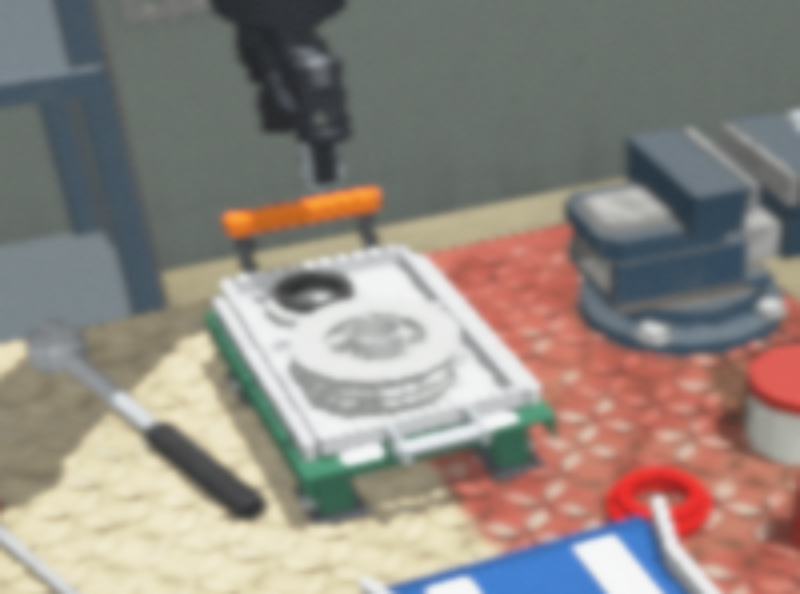

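The gripper is above the bar at crop (320,185) with a clear view. I'll check whether it has settled before going down.

```bash
python3 -m jog '[{"x":0,"y":0,"z":0,"ax":0,"ay":0,"az":0},{"x":0,"y":0,"z":0,"ax":0,"ay":0,"az":0}]'
```

```text
t: 3.45
eef_pos: [0.458, 0.3315, 0.1627]
tool_rot: [-0.001, 1.0, -0.016, 0.001]
contact_force: [-0.0, 0.2, 0.0]
gripper_width: 0.998
grasp_force: 0.0
```

```bash
python3 -m jog '[{"x":-0.002,"y":-0.004,"z":0.01,"ax":0,"ay":0,"az":-0.005},{"x":-0.003,"y":-0.005,"z":0.03,"ax":0,"ay":0,"az":-0.005},{"x":-0.003,"y":-0.005,"z":0.045,"ax":0,"ay":0,"az":-0.005},{"x":-0.003,"y":-0.005,"z":0.058,"ax":0,"ay":0,"az":-0.005},{"x":-0.003,"y":-0.005,"z":0.058,"ax":0,"ay":0,"az":-0.005},{"x":-0.003,"y":-0.005,"z":0.058,"ax":0,"ay":0,"az":-0.005}]'
```

```text
t: 4.05
eef_pos: [0.4542, 0.3364, 0.1032]
tool_rot: [0.0, 1.0, -0.013, -0.0]
contact_force: [-0.1, 0.5, 0.8]
gripper_width: 1.0
grasp_force: 0.0
```

Now close on the bar with a moderate grip.

```bash
python3 -m jog '[{"x":0,"y":0,"z":0,"ax":0,"ay":0,"az":0},{"x":0,"y":0,"z":0,"ax":0,"ay":0,"az":0},{"x":0,"y":0,"z":0,"ax":0,"ay":0,"az":0},{"x":0,"y":0,"z":0,"ax":0,"ay":0,"az":0},{"x":0,"y":0,"z":0,"ax":0,"ay":0,"az":0},{"x":0,"y":0,"z":0,"ax":0,"ay":0,"az":0},{"x":0,"y":0,"z":0,"ax":0,"ay":0,"az":0},{"x":0,"y":0,"z":0,"ax":0,"ay":0,"az":0},{"x":0,"y":0,"z":0,"ax":0,"ay":0,"az":0},{"x":0,"y":0,"z":0,"ax":0,"ay":0,"az":0}]' 0 80
```

```text
t: 5.05
eef_pos: [0.4544, 0.3363, 0.1037]
tool_rot: [0.0, 1.0, -0.013, 0.0]
contact_force: [-0.3, -1.0, 5.6]
gripper_width: 0.126
grasp_force: 78.9
```

The bar is held: opening 0.126 is about 11 mm and the grip force is 79 N. I'll start sliding, with light downward pressure.

```bash
python3 -m jog '[{"x":0,"y":0.002,"z":0.001,"ax":0,"ay":0,"az":0},{"x":0,"y":0.005,"z":0.001,"ax":0,"ay":0,"az":0},{"x":0,"y":0.01,"z":0.001,"ax":0,"ay":0,"az":0},{"x":0,"y":0.015,"z":0.001,"ax":0,"ay":0,"az":0},{"x":0,"y":0.02,"z":0.001,"ax":0,"ay":0,"az":0},{"x":0,"y":0.025,"z":0.001,"ax":0,"ay":0,"az":0},{"x":0,"y":0.03,"z":0.001,"ax":0,"ay":0,"az":0},{"x":0,"y":0.035,"z":0.001,"ax":0,"ay":0,"az":0},{"x":0,"y":0.04,"z":0.001,"ax":0,"ay":0,"az":0}]'
```

```text
t: 5.95
eef_pos: [0.4539, 0.2991, 0.1037]
tool_rot: [-0.002, 1.0, -0.013, 0.001]
contact_force: [0.6, 4.4, 6.4]
gripper_width: 0.122
grasp_force: 79.2
```

```bash
python3 -m jog '[{"x":0,"y":0.005,"z":0.001,"ax":0,"ay":0,"az":0},{"x":0,"y":0.01,"z":0.001,"ax":0,"ay":0,"az":0},{"x":0,"y":0.015,"z":0.001,"ax":0,"ay":0,"az":0},{"x":0,"y":0.02,"z":0.001,"ax":0,"ay":0,"az":0},{"x":0,"y":0.025,"z":0.001,"ax":0,"ay":0,"az":0},{"x":0,"y":0.03,"z":0.001,"ax":0,"ay":0,"az":0},{"x":0,"y":0.035,"z":0.001,"ax":0,"ay":0,"az":0},{"x":0,"y":0.04,"z":0.001,"ax":0,"ay":0,"az":0}]'
python3 - <<'E'
from h import *
print(get_obs()["torque"])
E
```

```text
t: 6.75
eef_pos: [0.4538, 0.2605, 0.1036]
tool_rot: [-0.003, 1.0, -0.012, 0.002]
contact_force: [0.7, 5.5, 11.0]
gripper_width: 0.129
grasp_force: 80.0
[ 1.04900276  0.1633178  -0.02896373]
```

```bash
python3 -m jog '[{"x":0,"y":0.004,"z":0.0005,"ax":0,"ay":0,"az":0},{"x":0,"y":0.008,"z":0.001,"ax":0,"ay":0,"az":0},{"x":0.0005,"y":0.012,"z":0.001,"ax":0,"ay":0,"az":0},{"x":0.001,"y":0.016,"z":0.001,"ax":0,"ay":0,"az":0},{"x":0.001,"y":0.02,"z":0.001,"ax":0,"ay":0,"az":0},{"x":0.001,"y":0.024,"z":0.001,"ax":0,"ay":0,"az":0},{"x":0.001,"y":0.028,"z":0.001,"ax":0,"ay":0,"az":0},{"x":0.001,"y":0.03,"z":0.001,"ax":0,"ay":0,"az":0}]'
python3 - <<'E'
from h import *
print(get_obs()["torque"],get_obs()["tool_rot"])
im=read_camera("top");cv2.imwrite("pics/t2.png",cv2.resize(im[205:305,200:340],None,fx=5,fy=5,interpolation=2)[:,:,::-1])
E
```

```text
t: 7.55
eef_pos: [0.4551, 0.2316, 0.1036]
tool_rot: [-0.004, 1.0, -0.012, 0.004]
contact_force: [0.0, 7.4, 16.7]
gripper_width: 0.121
grasp_force: 80.8
[1.28096512 0.28872106 0.03676119] [-0.00423367  0.9999098  -0.01221293  0.0036485 ]
```

View pics/t2.png

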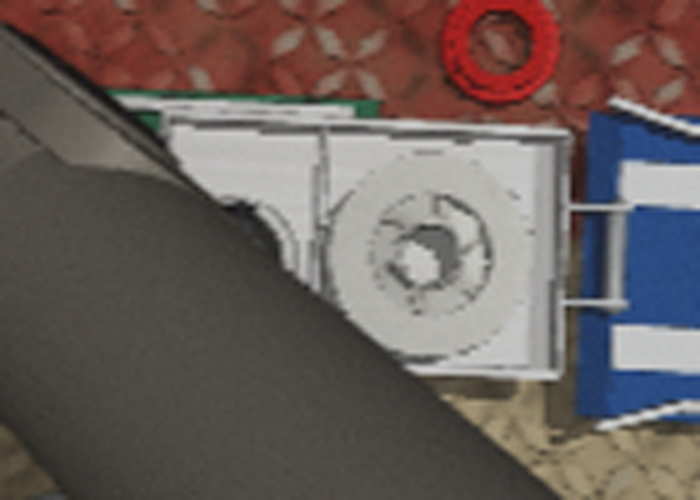

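The nose is about 12 mm short of the dock edge (crop 562 against 590), and the striker bar is already over the lead-in at column 620. I'll work out the lateral alignment by casting rays.

Run:
```python
from h import *
P=lambda u,v,z:np.round(onz("top",(200+u/5,205+v/5),z)[:2],4)
for n,p,z in(("noseL",(568,130),.08),("noseR",(560,377),.08),("barL",(625,207),.074),("barR",(622,303),.074),("flareL",(612,102),.076),("flareR",(602,428),.076),("deckL",(594,113),.056),("deckR",(580,415),.056),("str1a",(622,162),.06),("str1b",(622,203),.06),("str2a",(614,326),.06),("str2b",(614,368),.06),("sgL",(355,105),.076),("standL",(380,100),.06)): print(n,P(*p,z))
```

```text
noseL [0.51   0.0284]
noseR [0.3915 0.0302]
barL [ 4.738e-01 -1.000e-04]
barR [0.4275 0.0006]
flareL [0.5246 0.0071]
flareR [0.3678 0.0095]
deckL [0.5209 0.0145]
deckR [0.3728 0.019 ]
str1a [0.4966 0.0006]
str1b [4.764e-01 3.000e-04]
str2a [0.4163 0.0033]
str2b [0.396 0.003]
sgL [0.5201 0.1323]
standL [0.5244 0.1208]
```

```bash
python3 -m jog '[{"x":-0.001,"y":0.001,"z":0,"ax":-0.003,"ay":0,"az":0.005},{"x":-0.002,"y":0.003,"z":0,"ax":-0.006,"ay":0,"az":0.01},{"x":-0.002,"y":0.006,"z":0,"ax":-0.006,"ay":0,"az":0.01},{"x":-0.002,"y":0.009,"z":0,"ax":-0.006,"ay":0,"az":0.01},{"x":-0.002,"y":0.012,"z":0,"ax":-0.006,"ay":0,"az":0.01},{"x":-0.002,"y":0.015,"z":0,"ax":-0.006,"ay":0,"az":0.01}]'
python3 - <<'E'
from h import *
print(get_obs()["torque"],get_obs()["tool_rot"])
E
```

```text
t: 8.2
eef_pos: [0.4529, 0.217, 0.1036]
tool_rot: [-0.001, 1.0, -0.017, 0.004]
contact_force: [0.3, 7.6, 17.8]
gripper_width: 0.12
grasp_force: 80.9
[ 1.49837506e+00  2.68814739e-01 -3.42258120e-04] [-0.00143023  0.99984691 -0.01702442  0.00377815]
```

```bash
python3 -m jog '[{"x":0,"y":0.003,"z":0,"ax":0,"ay":0,"az":0},{"x":0,"y":0.006,"z":0,"ax":0,"ay":0,"az":0},{"x":0,"y":0.009,"z":0,"ax":0,"ay":0,"az":0},{"x":0,"y":0.012,"z":0,"ax":0,"ay":0,"az":0},{"x":0,"y":0.015,"z":0,"ax":0,"ay":0,"az":0},{"x":0,"y":0.018,"z":0,"ax":0,"ay":0,"az":0},{"x":0,"y":0.021,"z":0,"ax":0,"ay":0,"az":0},{"x":0,"y":0.024,"z":0,"ax":0,"ay":0,"az":0}]'
python3 - <<'E'
from h import *
print(get_obs()["torque"],get_obs()["tool_rot"])
im=read_camera("top");cv2.imwrite("pics/t3.png",cv2.resize(im[205:305,220:360],None,fx=5,fy=5,interpolation=2)[:,:,::-1])
E
```

```text
t: 9.0
eef_pos: [0.4522, 0.1928, 0.1036]
tool_rot: [-0.001, 1.0, -0.017, 0.004]
contact_force: [-0.1, 7.9, 17.4]
gripper_width: 0.123
grasp_force: 80.9
[1.61475307 0.25004053 0.03106819] [-0.00123488  0.99984612 -0.01706889  0.00385455]
```

View pics/t3.png

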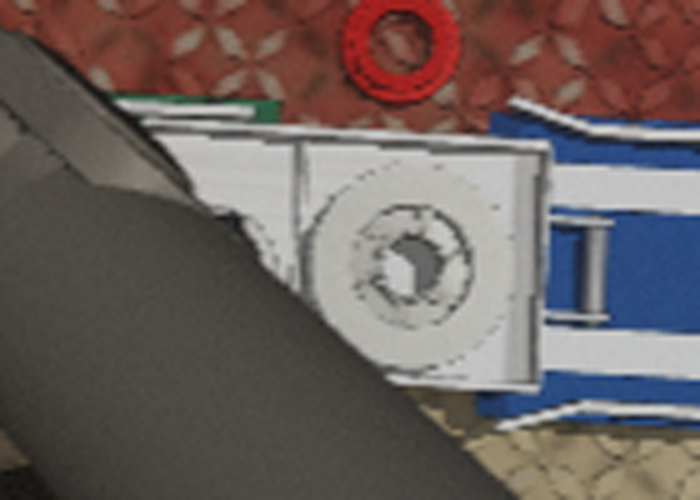

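The nose is about 27 mm onto the dock, between the flares. I'll ease the downward force before the tail leaves the stand.

```bash
python3 -m jog '[{"x":0,"y":0.004,"z":-0.0003,"ax":0,"ay":0,"az":0},{"x":0,"y":0.008,"z":-0.0006,"ax":0,"ay":0,"az":0},{"x":0,"y":0.012,"z":-0.001,"ax":0,"ay":0,"az":0},{"x":0,"y":0.016,"z":-0.0013,"ax":0,"ay":0,"az":0},{"x":0,"y":0.02,"z":-0.0016,"ax":0,"ay":0,"az":0},{"x":0,"y":0.024,"z":-0.0018,"ax":0,"ay":0,"az":0},{"x":0,"y":0.028,"z":-0.002,"ax":0,"ay":0,"az":0},{"x":0,"y":0.032,"z":-0.002,"ax":0,"ay":0,"az":0},{"x":0,"y":0.036,"z":-0.002,"ax":0,"ay":0,"az":0}]'
python3 - <<'E'
from h import *
print(get_obs()["torque"],get_obs()["tool_rot"])
E
```

```text
t: 9.95
eef_pos: [0.4488, 0.1535, 0.1036]
tool_rot: [0.001, 1.0, -0.018, 0.001]
contact_force: [0.0, 4.7, 6.9]
gripper_width: 0.122
grasp_force: 79.3
[1.22116829 0.08001077 0.02952676] [ 0.0012508   0.99984327 -0.01760478  0.00139604]
```

```bash
python3 -m jog '[{"x":0,"y":0.004,"z":-0.0003,"ax":0.001,"ay":0,"az":0},{"x":0,"y":0.008,"z":-0.0006,"ax":0.002,"ay":0,"az":0},{"x":0,"y":0.012,"z":-0.0008,"ax":0.003,"ay":0,"az":0},{"x":0,"y":0.016,"z":-0.0008,"ax":0.003,"ay":0,"az":0},{"x":0,"y":0.02,"z":-0.0008,"ax":0.003,"ay":0,"az":0},{"x":0,"y":0.024,"z":-0.0008,"ax":0.003,"ay":0,"az":0},{"x":0,"y":0.028,"z":-0.0008,"ax":0.003,"ay":0,"az":0},{"x":0,"y":0.032,"z":-0.0008,"ax":0.003,"ay":0,"az":0},{"x":0,"y":0.036,"z":-0.0008,"ax":0.003,"ay":0,"az":0},{"x":0,"y":0.04,"z":-0.0008,"ax":0.003,"ay":0,"az":0}]'
python3 - <<'E'
from h import *
print(get_obs()["torque"],get_obs()["tool_rot"])
E
```

```text
t: 10.95
eef_pos: [0.4462, 0.111, 0.1036]
tool_rot: [0.002, 1.0, -0.018, -0.0]
contact_force: [1.2, 5.3, 1.5]
gripper_width: 0.124
grasp_force: 78.5
[ 1.07813877 -0.32759917  0.22893376] [ 1.53789140e-03  9.99834862e-01 -1.81075421e-02 -3.12510436e-05]
```

```bash
python3 -m jog '[{"x":0.0005,"y":0.003,"z":0,"ax":0,"ay":0,"az":-0.002},{"x":0.001,"y":0.006,"z":0,"ax":0,"ay":0,"az":-0.004},{"x":0.0015,"y":0.01,"z":0,"ax":0,"ay":0,"az":-0.004},{"x":0.002,"y":0.014,"z":0,"ax":0,"ay":0,"az":-0.004},{"x":0.002,"y":0.018,"z":0,"ax":0,"ay":0,"az":-0.004},{"x":0.002,"y":0.022,"z":0,"ax":0,"ay":0,"az":-0.004},{"x":0.0025,"y":0.026,"z":0,"ax":0,"ay":0,"az":-0.004},{"x":0.0025,"y":0.03,"z":0,"ax":0,"ay":0,"az":-0.004},{"x":0.0025,"y":0.034,"z":0,"ax":0,"ay":0,"az":-0.004}]'
python3 - <<'E'
from h import *
print(get_obs()["torque"],get_obs()["tool_rot"])
im=read_camera("top");cv2.imwrite("pics/t4.png",cv2.resize(im[200:320,280:480],None,fx=4,fy=4,interpolation=2)[:,:,::-1])
E
```

```text
t: 11.85
eef_pos: [0.4473, 0.0768, 0.1037]
tool_rot: [0.002, 1.0, -0.016, -0.0]
contact_force: [0.2, 4.1, -0.5]
gripper_width: 0.128
grasp_force: 78.4
[ 0.83577422 -0.05598066  0.01163551] [ 1.64442882e-03  9.99867811e-01 -1.61745885e-02 -1.98992746e-04]
```

View pics/t4.png

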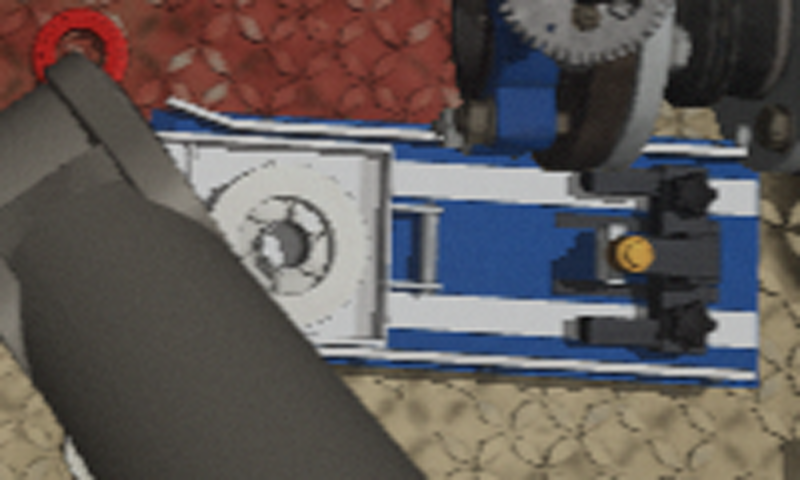

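The tray runs straight between the guides: the nose is at crop column 390 and the stop's bumpers are at about 570, so roughly 90–105 mm remain. Continuing.

```bash
python3 -m jog '[{"x":0,"y":0.004,"z":0.0003,"ax":0,"ay":0,"az":0},{"x":0,"y":0.008,"z":0.0006,"ax":0,"ay":0,"az":0},{"x":0,"y":0.012,"z":0.0008,"ax":0,"ay":0,"az":0},{"x":0,"y":0.016,"z":0.0008,"ax":0,"ay":0,"az":0},{"x":0.0002,"y":0.02,"z":0.0008,"ax":0,"ay":0,"az":0},{"x":0.0003,"y":0.024,"z":0.0008,"ax":0,"ay":0,"az":0},{"x":0.0003,"y":0.028,"z":0.0008,"ax":0,"ay":0,"az":0},{"x":0.0003,"y":0.032,"z":0.0008,"ax":0,"ay":0,"az":0},{"x":0.0003,"y":0.036,"z":0.0008,"ax":0,"ay":0,"az":0},{"x":0.0003,"y":0.038,"z":0.0008,"ax":0,"ay":0,"az":0}]'
python3 - <<'E'
from h import *
print(get_obs()["torque"],get_obs()["q"])
P=lambda u,v,z:np.round(onz("top",(280+u/4,200+v/4),z)[:2],4)
for n,p in(("b1",(570,185)),("b2",(567,330)),("nose",(390,150))): print(n,P(*p,.08),P(*p,.10),P(*p,.12))
E
```

```text
t: 12.9
eef_pos: [0.4473, 0.0395, 0.1036]
tool_rot: [0.001, 1.0, -0.016, 0.001]
contact_force: [0.6, 4.4, 5.0]
gripper_width: 0.124
grasp_force: 79.1
[1.06722369 0.01680905 0.01922297] [ 0.3165167   0.36004816 -0.63580375  2.15938826  0.32939683  0.71473575
 -2.14339422]
b1 [ 0.4797 -0.2336] [ 0.4786 -0.2276] [ 0.4774 -0.2216]
b2 [ 0.3935 -0.2308] [ 0.394  -0.2248] [ 0.3945 -0.2189]
nose [ 0.4981 -0.1259] [ 0.4966 -0.1219] [ 0.4951 -0.118 ]
```

```bash
python3 -m jog '[{"x":0,"y":0.003,"z":0,"ax":0,"ay":0,"az":0},{"x":0,"y":0.006,"z":0,"ax":0,"ay":0,"az":0},{"x":0,"y":0.009,"z":0,"ax":0,"ay":0,"az":0},{"x":0,"y":0.012,"z":0,"ax":0,"ay":0,"az":0},{"x":0,"y":0.015,"z":0,"ax":0,"ay":0,"az":0},{"x":0,"y":0.018,"z":0,"ax":0,"ay":0,"az":0},{"x":0,"y":0.021,"z":0,"ax":0,"ay":0,"az":0},{"x":0,"y":0.024,"z":0,"ax":0,"ay":0,"az":0},{"x":0,"y":0.027,"z":0,"ax":0,"ay":0,"az":0},{"x":0,"y":0.029,"z":0,"ax":0,"ay":0,"az":0},{"x":0,"y":0.031,"z":0,"ax":0,"ay":0,"az":0}]'
```

```text
t: 14.0
eef_pos: [0.4461, 0.0086, 0.1036]
tool_rot: [0.001, 1.0, -0.016, 0.001]
contact_force: [-0.6, 5.4, 5.4]
gripper_width: 0.128
grasp_force: 79.1
```

Now feel for the catch and stop with 1–1.5 mm rows.

```bash
python3 -m jog '[{"x":0,"y":0.0015,"z":0,"ax":0,"ay":0,"az":0},{"x":0,"y":0.003,"z":0,"ax":0,"ay":0,"az":0},{"x":0,"y":0.0045,"z":0,"ax":0,"ay":0,"az":0},{"x":0,"y":0.006,"z":0,"ax":0,"ay":0,"az":0},{"x":0,"y":0.0075,"z":0,"ax":0,"ay":0,"az":0},{"x":0,"y":0.009,"z":0,"ax":0,"ay":0,"az":0},{"x":0,"y":0.0105,"z":0,"ax":0,"ay":0,"az":0},{"x":0,"y":0.012,"z":0,"ax":0,"ay":0,"az":0}]'
```

```text
t: 14.8
eef_pos: [0.4456, -0.0035, 0.1036]
tool_rot: [0.001, 1.0, -0.016, 0.0]
contact_force: [-0.6, 4.2, 5.2]
gripper_width: 0.126
grasp_force: 79.1
```

```bash
python3 -m jog '[{"x":0,"y":0.001,"z":0,"ax":0,"ay":0,"az":0},{"x":0,"y":0.002,"z":0,"ax":0,"ay":0,"az":0},{"x":0,"y":0.003,"z":0,"ax":0,"ay":0,"az":0},{"x":0,"y":0.004,"z":0,"ax":0,"ay":0,"az":0},{"x":0,"y":0.005,"z":0,"ax":0,"ay":0,"az":0},{"x":0,"y":0.006,"z":0,"ax":0,"ay":0,"az":0}]'
```

```text
t: 15.4
eef_pos: [0.4454, -0.0095, 0.1036]
tool_rot: [0.001, 1.0, -0.016, 0.0]
contact_force: [-0.2, 3.6, 4.9]
gripper_width: 0.125
grasp_force: 79.1
```

```bash
python3 -m jog '[{"x":0,"y":0.001,"z":0,"ax":0,"ay":0,"az":0},{"x":0,"y":0.002,"z":0,"ax":0,"ay":0,"az":0},{"x":0,"y":0.003,"z":0,"ax":0,"ay":0,"az":0},{"x":0,"y":0.004,"z":0,"ax":0,"ay":0,"az":0},{"x":0,"y":0.005,"z":0,"ax":0,"ay":0,"az":0},{"x":0,"y":0.006,"z":0,"ax":0,"ay":0,"az":0}]'
```

```text
t: 16.0
eef_pos: [0.4451, -0.0155, 0.1036]
tool_rot: [0.001, 1.0, -0.016, 0.0]
contact_force: [-0.3, 4.6, 5.5]
gripper_width: 0.125
grasp_force: 79.1
```

```bash
python3 -m jog '[{"x":0,"y":0.001,"z":0,"ax":0,"ay":0,"az":0},{"x":0,"y":0.002,"z":0,"ax":0,"ay":0,"az":0},{"x":0,"y":0.003,"z":0,"ax":0,"ay":0,"az":0},{"x":0,"y":0.004,"z":0,"ax":0,"ay":0,"az":0}]'
```

```text
t: 16.4
eef_pos: [0.445, -0.0184, 0.1036]
tool_rot: [0.001, 1.0, -0.016, 0.0]
contact_force: [-0.0, 9.2, 3.8]
gripper_width: 0.125
grasp_force: 79.0
```

```bash
python3 -m jog '[{"x":0,"y":0.001,"z":0,"ax":0,"ay":0,"az":0},{"x":0,"y":0.002,"z":0,"ax":0,"ay":0,"az":0},{"x":0,"y":0.002,"z":0,"ax":0,"ay":0,"az":0}]'
```

```text
t: 16.7
eef_pos: [0.4451, -0.0185, 0.1036]
tool_rot: [-0.0, 1.0, -0.015, 0.001]
contact_force: [0.2, 13.5, 3.2]
gripper_width: 0.125
grasp_force: 79.0
```

```bash
python3 -m jog '[{"x":0,"y":0.001,"z":0,"ax":0,"ay":0,"az":0},{"x":0,"y":0.002,"z":0,"ax":0,"ay":0,"az":0},{"x":0,"y":0.002,"z":0,"ax":0,"ay":0,"az":0}]'
```

```text
t: 17.0
eef_pos: [0.445, -0.0209, 0.1036]
tool_rot: [-0.0, 1.0, -0.015, 0.001]
contact_force: [0.5, 11.1, 3.7]
gripper_width: 0.124
grasp_force: 79.0
```

```bash
python3 -m jog '[{"x":0,"y":0.001,"z":0,"ax":0,"ay":0,"az":0},{"x":0,"y":0.002,"z":0,"ax":0,"ay":0,"az":0},{"x":0,"y":0.003,"z":0,"ax":0,"ay":0,"az":0}]'
```

```text
t: 17.3
eef_pos: [0.4449, -0.0246, 0.1036]
tool_rot: [0.0, 1.0, -0.015, 0.001]
contact_force: [-0.1, 9.2, 4.3]
gripper_width: 0.125
grasp_force: 79.1
```

```bash
python3 -m jog '[{"x":0,"y":0.001,"z":0,"ax":0,"ay":0,"az":0},{"x":0,"y":0.002,"z":0,"ax":0,"ay":0,"az":0},{"x":0,"y":0.002,"z":0,"ax":0,"ay":0,"az":0}]'
```

```text
t: 17.6
eef_pos: [0.4448, -0.0274, 0.1036]
tool_rot: [0.001, 1.0, -0.015, 0.0]
contact_force: [0.5, 6.7, 4.2]
gripper_width: 0.122
grasp_force: 79.1
```

```bash
python3 -m jog '[{"x":0,"y":0.001,"z":0,"ax":0,"ay":0,"az":0},{"x":0,"y":0.002,"z":0,"ax":0,"ay":0,"az":0},{"x":0,"y":0.002,"z":0,"ax":0,"ay":0,"az":0}]'
```

```text
t: 17.9
eef_pos: [0.4447, -0.0298, 0.1036]
tool_rot: [0.001, 1.0, -0.016, 0.0]
contact_force: [1.1, 5.8, 4.2]
gripper_width: 0.12
grasp_force: 79.1
```

```bash
python3 -m jog '[{"x":0,"y":0.001,"z":0,"ax":0,"ay":0,"az":0},{"x":0,"y":0.002,"z":0,"ax":0,"ay":0,"az":0},{"x":0,"y":0.002,"z":0,"ax":0,"ay":0,"az":0}]'
```

```text
t: 18.2
eef_pos: [0.4446, -0.0322, 0.1036]
tool_rot: [0.001, 1.0, -0.016, 0.0]
contact_force: [0.8, 5.0, 4.2]
gripper_width: 0.128
grasp_force: 79.2
```

```bash
python3 -m jog '[{"x":0,"y":0.001,"z":0,"ax":0,"ay":0,"az":0},{"x":0,"y":0.002,"z":0,"ax":0,"ay":0,"az":0},{"x":0,"y":0.002,"z":0,"ax":0,"ay":0,"az":0}]'
```

```text
t: 18.5
eef_pos: [0.4445, -0.0346, 0.1036]
tool_rot: [0.002, 1.0, -0.016, 0.0]
contact_force: [0.3, 4.4, 4.8]
gripper_width: 0.124
grasp_force: 79.3
```

```bash
python3 -m jog '[{"x":0,"y":0.001,"z":0,"ax":0,"ay":0,"az":0},{"x":0,"y":0.002,"z":0,"ax":0,"ay":0,"az":0},{"x":0,"y":0.002,"z":0,"ax":0,"ay":0,"az":0}]'
```

```text
t: 18.8
eef_pos: [0.4444, -0.037, 0.1036]
tool_rot: [0.002, 1.0, -0.016, 0.0]
contact_force: [0.7, 3.0, 4.9]
gripper_width: 0.125
grasp_force: 79.3
```

```bash
python3 -m jog '[{"x":0,"y":0.001,"z":0,"ax":0,"ay":0,"az":0},{"x":0,"y":0.002,"z":0,"ax":0,"ay":0,"az":0},{"x":0,"y":0.002,"z":0,"ax":0,"ay":0,"az":0}]'
```

```text
t: 19.1
eef_pos: [0.4443, -0.0386, 0.1036]
tool_rot: [0.002, 1.0, -0.016, 0.0]
contact_force: [0.4, 3.2, 5.4]
gripper_width: 0.128
grasp_force: 79.3
```

```bash
python3 -m jog '[{"x":0,"y":0.001,"z":0,"ax":0,"ay":0,"az":0},{"x":0,"y":0.002,"z":0,"ax":0,"ay":0,"az":0},{"x":0,"y":0.002,"z":0,"ax":0,"ay":0,"az":0}]'
```

```text
t: 19.4
eef_pos: [0.4443, -0.0386, 0.1036]
tool_rot: [0.0, 1.0, -0.015, 0.0]
contact_force: [0.1, 10.6, 4.8]
gripper_width: 0.126
grasp_force: 79.2
```

```bash
python3 -m jog '[{"x":0,"y":0.001,"z":0,"ax":0,"ay":0,"az":0},{"x":0,"y":0.0015,"z":0,"ax":0,"ay":0,"az":0},{"x":0,"y":0.0015,"z":0,"ax":0,"ay":0,"az":0}]'
python3 - <<'E'
from h import *
im=read_camera("top");cv2.imwrite("pics/t5.png",cv2.resize(im[200:320,300:480],None,fx=4,fy=4,interpolation=2)[:,:,::-1])
E
```

```text
t: 19.7
eef_pos: [0.4443, -0.0387, 0.1036]
tool_rot: [-0.0, 1.0, -0.015, 0.0]
contact_force: [0.2, 15.0, 5.0]
gripper_width: 0.123
grasp_force: 79.2
```

View pics/t5.png

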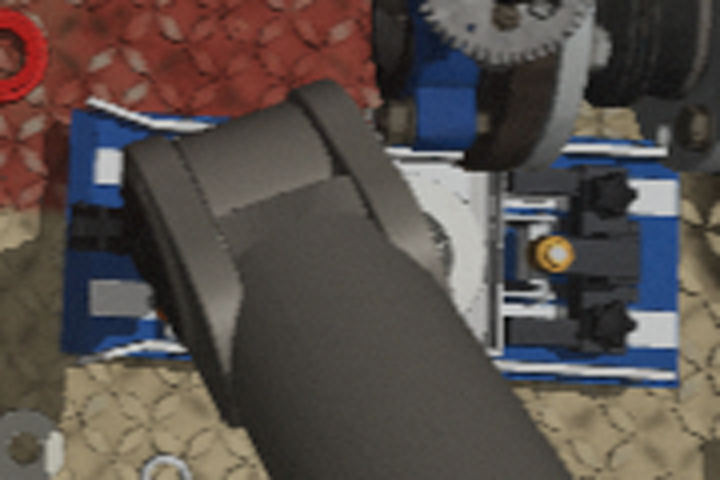

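The nose face meets both bumpers at crop column 500, and the force climbed with no travel, so the tray is against the stop. I'll unload, open partway to stay clear of the pump, and rise.

```bash
python3 -m jog '[{"x":0,"y":-0.001,"z":-0.0003,"ax":0,"ay":0,"az":0},{"x":0,"y":-0.0025,"z":-0.0006,"ax":0,"ay":0,"az":0},{"x":0,"y":-0.0025,"z":-0.0008,"ax":0,"ay":0,"az":0},{"x":0,"y":-0.0025,"z":-0.0008,"ax":0,"ay":0,"az":0}]' && python3 -m jog '[{"x":0,"y":0,"z":0,"ax":0,"ay":0,"az":0},{"x":0,"y":0,"z":0,"ax":0,"ay":0,"az":0},{"x":0,"y":0,"z":0,"ax":0,"ay":0,"az":0},{"x":0,"y":0,"z":0,"ax":0,"ay":0,"az":0},{"x":0,"y":0,"z":0,"ax":0,"ay":0,"az":0},{"x":0,"y":0,"z":0,"ax":0,"ay":0,"az":0}]' 0.5 20
```

```text
t: 20.15
eef_pos: [0.4441, -0.0387, 0.1039]
tool_rot: [0.001, 1.0, -0.016, 0.0]
contact_force: [2.6, 6.4, -0.7]
gripper_width: 0.124
grasp_force: 78.4
t: 20.75
eef_pos: [0.444, -0.0398, 0.1041]
tool_rot: [0.002, 1.0, -0.016, -0.0]
contact_force: [0.2, 0.1, 0.4]
gripper_width: 0.5
grasp_force: 0.0
```

```bash
python3 -m jog '[{"x":0,"y":0,"z":-0.01,"ax":0,"ay":0,"az":0},{"x":0,"y":0,"z":-0.025,"ax":0,"ay":0,"az":0},{"x":0,"y":0,"z":-0.045,"ax":0,"ay":0,"az":0},{"x":0,"y":0,"z":-0.07,"ax":0,"ay":0,"az":0},{"x":0,"y":-0.03,"z":-0.09,"ax":0,"ay":0,"az":0},{"x":0,"y":-0.07,"z":-0.1,"ax":0,"ay":0,"az":0},{"x":0,"y":-0.11,"z":-0.12,"ax":0,"ay":0,"az":0},{"x":0,"y":-0.15,"z":-0.12,"ax":0,"ay":0,"az":0},{"x":0,"y":-0.19,"z":-0.12,"ax":0,"ay":0,"az":0},{"x":0,"y":-0.23,"z":-0.12,"ax":0,"ay":0,"az":0},{"x":0,"y":-0.23,"z":-0.12,"ax":0,"ay":0,"az":0}]'
python3 - <<'E'
from h import *
a=read_camera("top")[190:330,290:480];b=read_camera("scene")[150:420,210:420]
a=cv2.resize(a,(400,295));b=cv2.resize(b,(390,501))
c=np.zeros((510,800,3),np.uint8);c[:295,:400]=a;c[:501,405:795]=b;cv2.imwrite("pics/fin.png",c[:,:,::-1])
E
```

```text
t: 21.85
eef_pos: [0.4506, 0.1971, 0.225]
tool_rot: [-0.001, 1.0, -0.012, 0.001]
contact_force: [-0.2, 0.1, -0.6]
gripper_width: 0.501
grasp_force: 0.0
```

View pics/fin.png

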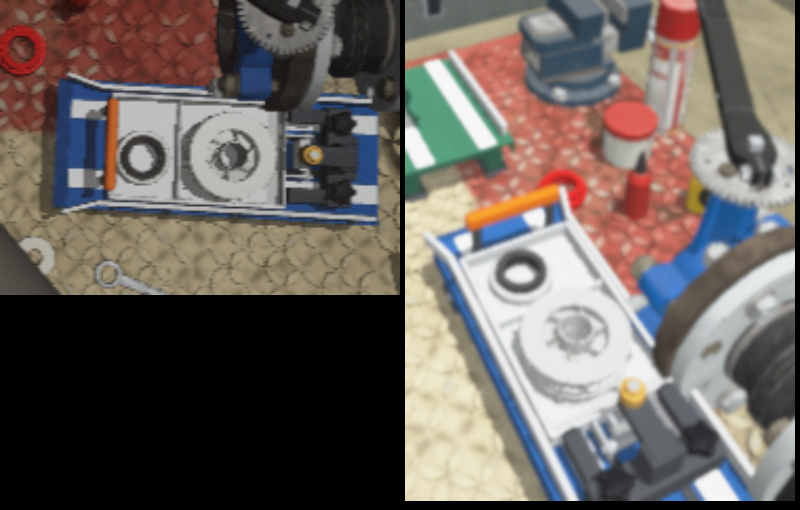

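The tray sits in the dock with its nose against the bumpers at (285,155) in the top half of the picture. The seal and both impellers are still in place, the bystanders haven't moved and the robot is clear.

```bash
python3 -c "
from station import *
print(hand_in())"
```

```text
the job is handed in; nothing more can be done
None
```

The tray is on the blue dock, pushed past the roller and hard against the end stop, with at most about 15 N of push in the readings; the gripper has let go, the impellers, seal and bystanders are in place, and the job was handed in at about 22 s.

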